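Unload a glue-up from under its weights

ROBOT

A 6-joint arm with a two-finger parallel gripper is mounted at the origin on a cart in front of the work surface, level with it; the furniture and walls round the work are solid. World frame = base frame: x ahead of the robot, y to its left, z up, the work surface at z = 0. Lengths are in mm, angles in rad, forces in N, time in s.
With the tool pointing down it reaches from about 350 to 775 mm from the base axis. Payload 7.3 kg.
Tool frame: the origin (TCP) lies at the very end of the fingers, on their centre line; the grasp point (between the pads) lies 19 mm behind it; z points along the fingers, y is the line along which they close (so a half turn about z gives the same grasp; the last joint's range is limited). The gripper opens to 92 mm and grips with 3 to 60 N. Pads are 19 mm wide; open, the fingers measure 130 mm over their backs; the gripper's body (75 mm by 190 mm) begins 47 mm behind the grasp point.
Start: joints at [-1.34, 0.342, 1.524, -0, 1.275, -0.146], TCP at [193.195, -488.181, 226.741] pointing down, gripper open.
Joint ranges: [-2.53, 2.53], [-0.77, 2.02], [0.04, 2.7], [-1, 4.14], [0.28, 2.66], [-3.11, 3.11]. Speed limits (rad/s): [2.57, 2.57, 3.14, 3.14, 3.14, 3.14].

INTERFACE

Orientations are given as a rotation vector (axis times angle).
In Python, from workcell import ctrl gives the robot as it stands.
- The arm moves only by the shell command python3 -m handwheel 'ROWS' [FORCE]. ROWS is JSON, a list of rows, each an object of numbers: "ax", "ay", "az": the turn, a rotation vector about the world's x, y, z in rad; "x", "y", "z": the shift along the world's x, y, z in mm; "grip": the closure, from 0 (fully open) to 1 (shut). In form: [{"ax": .., "ay": .., "az": .., "x": .., "y": .., "z": .., "grip": ..}, ...]. A call has 1 to 20 rows; each row is the pose to reach, as a shift and turn from the pose commanded when the call began; what a row does not reach only later rows make up. A row lasts 1/8 s, in which the tool goes at most 62.5 mm and 10.7 degrees, less where a joint would pass 70% of its speed; a pose out of reach is approached as far as the arm can. A call with a gripper value outside its range is refused whole. The fingers move at their own pace and stop on an object; FORCE is the grip in N (left out, the last holds). Time passes only in rows, so rows that repeat a pose let the fingers close. It gives the time, the measured TCP pose, the force and the opening at its end, in the units of the state.
- ctrl.sense(): the state, without advancing time (a new reading comes with each control period).
- ctrl.get_image(name): name is "side" or "top" or "wrist"; returns a dict with "frame" (480x640x3 uint8, blue, green, red), "fx", "fy", "cx", "cy" (pixels), "rvec" (rotation vector, rad) and "tvec" (3), from world to camera coordinates, as OpenCV has them; the wrist camera has in their place "T_tool_cam" (4x4, takes a point from camera to tool coordinates, whose origin is the TCP and whose axes are the flange's). Camera axes: x right, y down, z forward; pixel columns grow to the right and rows downward; lengths in mm; the calibration is good to about 2 mm. A picture is of the moment at which its call begins: read the wrist's pose just before it. There is no depth.
- ctrl.hand_in(): hands the job in, once; it reports no verdict.
The state is a dict: "t": time; "joints": joint angles; "qd": joint speeds; "joint_efforts": joint torques, N m; "eef_pos": TCP position; "tcp_rot": TCP orientation; "force": force on the tool from outside, world axes, zero at the start; "ft_torque": the same for the moment, N m; "grip_width": finger opening in mm.
Only numpy, scipy, OpenCV 4.12 (cv2) and the standard library are available. Lean on these libraries where they do the work, as an engineer would, in place of code of your own. Each camera call takes 0.05 s, during which the arm holds its last target. There are 200 camera calls.

TASK

The glue has set, so take the stack apart: put the battery pack in its charging cradle, the can of nails upright in the round recess of its timber holder, the plain pressing board in both saddles of the offcut rack, and the striped panel centred across the two ribs of the drying stand. Let each thing sit fully down in the middle of its place, without dropping anything or tipping the nails out, and leave the glue bottle and the black tape roll by the cabinet where they are.

Things in the scene. Friction and masses are not known exactly. Their poses are not given: they have to be found in the camera images.
- battery: black slide-on battery pack, 66 wide (its x) x 109 long (its y) x 64 high; origin at the centre of its underside. The lower 46 mm is the full 66 mm wide body, above that a narrower contact rail. About 0.6 kg. Stands as a weight on one half of the pressing board, long side along the board, about 10 mm from the nail can.
- nail_can: grey round tin holding nails, open at the top, 67 diameter x 88 high, z up; origin at the centre of its underside. About 0.5 kg. Stands as a weight on the other half of the pressing board (which half differs from start to start).
- press_board: plain pale softwood board 64 wide (x) x 210 long (y) x 19 thick (z), about 0.12 kg; origin at the centre of its underside. Lies flat on the middle of the panel, under the battery pack and the nail can; its ends and the gap between them show from above.
- panel: glued-up striped wooden panel (two brown strips with a dark one between), 66 wide (x) x 270 long (y) x 18 thick (z), about 0.22 kg; origin at the centre of its underside. Lies flat on the bench as the bottom of the stack, its ends sticking out beyond the pressing board.
- charger: fixed black charging cradle that charges through the pack's underside: base 107 (x) x 149 (y) mm with a low hump behind (+x); a rectangular pocket 83 (x) x 125 (y) mm for the standing battery pack, pocket floor 12 mm and rim 24 mm above the bench. Origin on the bench under the pocket's centre. The pack may go in either way round, long side along y.
- tin_holder: fixed square timber block 118 x 118 x 26 mm with a round recess 83 mm across for the nail can; recess floor 12 mm above the bench. Origin on the bench under the recess's centre, z up.
- offcut_rack: fixed dark timber rack of two U-shaped saddles, 15 mm thick, standing 130 mm apart along y (at y = -65 and +65 mm), joined by two low rails. Seat 20 mm above the bench, arms up to 48 mm, 78 mm clear between the arms (along x). The pressing board lies in both saddles, long side along y, either way round. Origin on the bench under the rack's centre.
- drying_stand: fixed stand of two dark steel ribs with black rubber tops, 104 mm wide (x), 170 mm apart along y (at y = -85 and +85 mm), tops 40 mm above the bench, no arms, joined by two thin steel rods 12 mm above the bench. The panel lies across both ribs, long side along y, either way round. Origin on the bench under the stand's centre.
- glue_bottle: yellow wood glue bottle, 42 x 60 x 195 mm, standing loose behind the work on the left; origin at the centre of its underside. Bystander.
- tape_roll: small black roll of tape, 59 mm across, 19 high, lying flat and loose at the right, in front of the parts cabinet; origin at the centre of its underside. Bystander.
Things that resemble listed ones, but are neither listed nor needed, are in the scene too. What is shaped like the press_board but blue is not meant.

How it is judged (in metres and radians):
At the end, for the whole second after the job is handed in: All at rest and seated within about 4 mm of height: battery on the floor of the charger pocket, can upright on the recess floor, board on both saddles between the arms (lengthwise 30 mm), panel on both ribs (19 mm across, 35 mm lengthwise, 0.17 rad) (x of battery in the frame of charger between -0.013 and 0.013 m and y of battery in the frame of charger between -0.013 and 0.013 m and z of battery in the frame of charger between 0.009 and 0.016 m and angle between the y axis of battery and the y axis of charger, either way round below 0.25 rad and angle between each of battery, nail_can, press_board's own z axis and vertical below 0.08 rad and horizontal distance between nail_can and tin_holder below 0.013 m and z of nail_can in the frame of tin_holder between 0.009 and 0.016 m and x of press_board in the frame of offcut_rack between -0.014 and 0.014 m and y of press_board in the frame of offcut_rack between -0.03 and 0.03 m and z of press_board in the frame of offcut_rack between 0.017 and 0.024 m and angle between the y axis of press_board and the y axis of offcut_rack, either way round below 0.2 rad and x of panel in the frame of drying_stand between -0.019 and 0.019 m and y of panel in the frame of drying_stand between -0.035 and 0.035 m and z of panel in the frame of drying_stand between 0.036 and 0.044 m and angle between the y axis of panel and the y axis of drying_stand, either way round below 0.17 rad and angle between panel's own z axis and vertical below 0.06 rad and linear speed of each of battery, nail_can, press_board, panel below 0.02 m/s); the robot touches nothing.
It fails at once if the battery pack, nail can, pressing board or panel is dropped (moves faster than 0.7 m/s, a fall of some 25 mm, with no finger on it) ((contact force between battery and the fingers below 0.1 N and linear speed of battery above 0.7 m/s) or (contact force between nail_can and the fingers below 0.1 N and linear speed of nail_can above 0.7 m/s) or (contact force between press_board and the fingers below 0.1 N and linear speed of press_board above 0.7 m/s) or (contact force between panel and the fingers below 0.1 N and linear speed of panel above 0.7 m/s)).
It fails at once if the nail can is tipped by more than 0.5 rad, so that nails spill (angle between nail_can's own z axis and vertical above 0.5 rad).
It fails at once if the glue bottle is knocked more than 25 mm from its place (distance of glue_bottle from where it was at the start of the episode above 0.025 m).
It fails at once if the tape roll is knocked more than 25 mm from its place (distance of tape_roll from where it was at the start of the episode above 0.025 m).
It also fails if it takes over 123 s, if anything falls off the work surface, if the arm or the gripper's body presses on something with over 40 N, if the wrist force passes 120 N, or if a joint passes its speed limit or range.

## Working session

There is one attempt and no reset: what is moved stays moved. The work goes in short steps, Python scripts to look and compute and a shell command to move; the robot and the scene stay as the last step left them, time stands still between calls to the robot, and variables do not carry over. Pictures are saved under pics/ and viewed, on a budget of 14 in all, crops included, one or two more only if the job needs it, and the job is handed in when it is done.

```bash
mkdir -p pics; ls
python3 - <<'E'
from workcell import ctrl
import cv2
for n in ("top","side"):
    d=ctrl.get_image(n); cv2.imwrite(f"pics/{n}0.png",d["frame"]); print(n,d["fx"],d["fy"],d["cx"],d["cy"],d["rvec"],d["tvec"])
s=ctrl.sense(); print(s)
E
```

```text
pics
top 555.1770159100627 555.1770159100627 323.6061020281555 242.34362273947457 [ 1.97065657 -2.15753519  0.34249691] [ 186.34964204  531.92558567 1314.34889688]
side 607.0383770846273 607.0383770846273 319.905841781089 238.60920348705284 [ 2.12741423 -1.6473479   0.42285764] [ -16.66501806  521.50492551 1818.63171439]
{'t': 0.1, 'joints': array([-1.34000730e+00,  3.42652861e-01,  1.52488541e+00,  1.75657786e-05,
        1.27540369e+00, -1.46029321e-01]), 'qd': array([-0.00153292, -0.00222659, -0.00307464, -0.00022927, -0.00031113,
       -0.00043216]), 'joint_efforts': array([ 1.14159568e-03, -4.32005417e+01, -2.44694513e+01,  7.19239796e-02,
        5.25765354e-02, -3.67319103e-05]), 'eef_pos': array([ 193.11224512, -487.82016077,  226.12715078]), 'tcp_rot': array([-3.08467382e+00, -5.88148641e-01,  6.34012763e-05]), 'force': array([-0.00817661, -0.17963045,  0.68991661]), 'ft_torque': array([ 0.0394687 , -0.00905386, -0.01341993]), 'grip_width': 91.87479619230196}
```

View pics/top0.png

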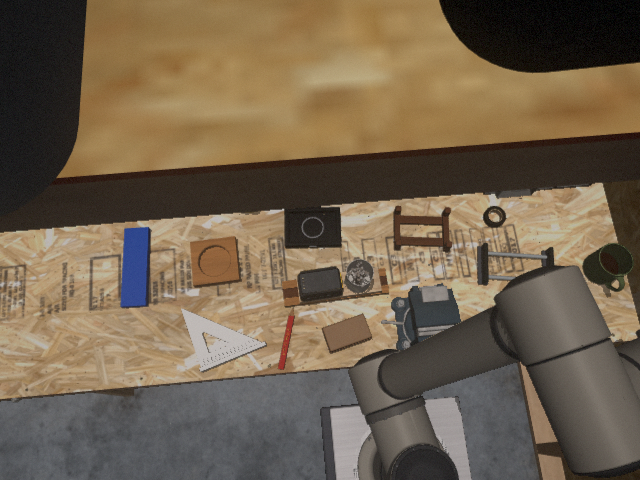

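View pics/side0.png

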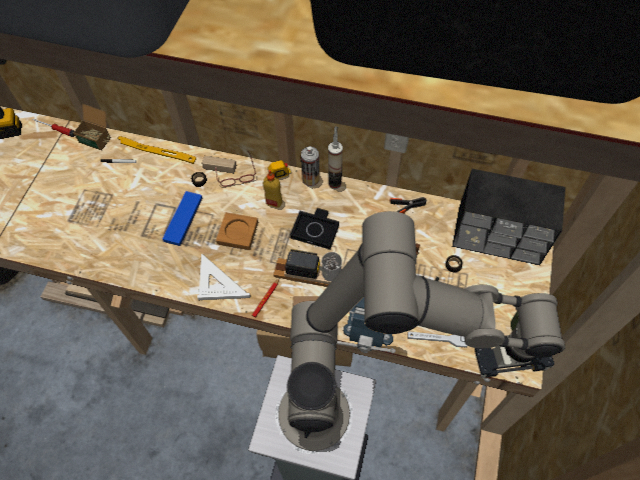

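The top view shows the stack at about (335,283), with the battery at (320,283) and the can at (360,276). The charger is at (313,228), the tin holder at (214,261), the rack at (422,228) and the stand at (515,264). The tape roll is at (494,216), and the blue decoy at (135,267). The side view shows the glue bottle at (271,190), behind the tin holder and charger.

```bash
cat > h.py <<'E'
import numpy as np, cv2
from scipy.spatial.transform import Rotation as R
from workcell import ctrl
def cam(name, tag=None):
    s=ctrl.sense(); d=ctrl.get_image(name)
    if tag: cv2.imwrite(f"pics/{tag}.png", d["frame"])
    if name=="wrist":
        T=np.eye(4); T[:3,:3]=R.from_rotvec(s["tcp_rot"]).as_matrix(); T[:3,3]=s["eef_pos"]
        M=T@np.array(d["T_tool_cam"])
    else:
        E=np.eye(4); E[:3,:3]=R.from_rotvec(np.ravel(d["rvec"])).as_matrix(); E[:3,3]=np.ravel(d["tvec"]); M=np.linalg.inv(E)
    return dict(f=d["fx"],c=(d["cx"],d["cy"]),M=M,im=d["frame"])
def ray(c,uv,z):
    uv=np.atleast_2d(uv).astype(float); v=np.c_[(uv-c["c"])/c["f"],np.ones(len(uv))]@c["M"][:3,:3].T
    o=c["M"][:3,3]; return o+v*((z-o[2])/v[:,2])[:,None]
def proj(c,P):
    P=np.atleast_2d(P).astype(float); q=(P-c["M"][:3,3])@c["M"][:3,:3]; return q[:,:2]/q[:,2:]*c["f"]+c["c"]
def pose():
    s=ctrl.sense(); m=R.from_rotvec(s["tcp_rot"]).as_matrix()
    return dict(t=round(s["t"],2),p=np.round(s["eef_pos"],1),yawY=round(float(np.degrees(np.arctan2(m[1,1],m[0,1]))),1),zax=np.round(m[:,2],3),w=round(s["grip_width"],1),F=np.round(s["force"],1),q=np.round(s["joints"],2))
E
python3 - <<'E'
from h import *
c=cam("top"); np.set_printoptions(suppress=True,precision=0)
print(c["M"])
for n,uv,z in [("charger ring",(313,228),12),("holder",(215,261),12),("rackFL",(398,228),48),("rackR",(446,228),48),("standL",(482,264),40),("standR",(549,262),40),("batt top",(320,283),101),("can top",(360,276),125),("panelL",(290,292),18),("panelR",(383,285),18),("tape",(494,216),19),("vise",(425,315),60),("blue",(135,267),19)]: print(n,ray(c,uv,z)[0])
cv2.imwrite("pics/top_crop.png",cv2.resize(c["im"][180:380,180:580],(800,400),interpolation=cv2.INTER_CUBIC))
s=cam("side"); 
print("glue base approx",ray(s,(272,205),0)[0],"top",ray(s,(269,173),195)[0])
print(np.array(ctrl.get_image("wrist")["T_tool_cam"]).round(2), pose())
E
```

```text
[[  -0.   -1.    0.  128.]
 [  -1.    0.   -0.  188.]
 [   0.   -0.   -1. 1412.]
 [   0.    0.    0.    1.]]
charger ring [611. 159.  12.]
holder [543. 422.  12.]
rackFL [579. -60.  48.]
rackR [ 568. -185.   48.]
standL [ 465. -264.   40.]
standR [ 455. -437.   40.]
batt top [438. 156. 101.]
can top [441.  60. 125.]
panelL [441. 233.  18.]
panelR [438.  -7.  18.]
tape [ 599. -326.   19.]
vise [345. -94.  60.]
blue [543. 627.  19.]
glue base approx [678. 339.  -0.] top [680. 333. 195.]
[[   0.   -1.   -0.   79.]
 [   1.    0.   -0.    1.]
 [   0.   -0.    1. -158.]
 [   0.    0.    0.    1.]] {'t': 0.25, 'p': array([ 193., -488.,  226.]), 'yawY': -68.4, 'zax': array([-0.,  0., -1.]), 'w': 91.9, 'F': array([ 0.,  0., -0.]), 'q': array([-1.,  0.,  2., -0.,  1., -0.])}
```

View pics/top_crop.png

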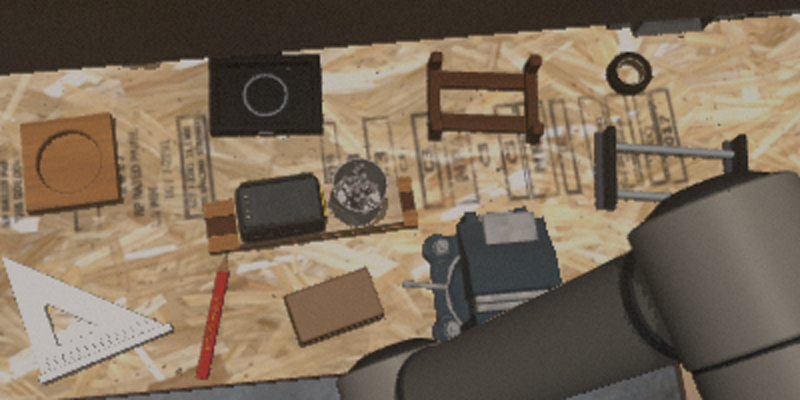

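Run:
```python
from h import *
np.set_printoptions(suppress=True,precision=0)
t=cam("top"); s=cam("side")
for h in (300,400,500,600,700,800):
    print(h,"top",ray(t,[(100,222),(600,186)],h)[:,:2].ravel(),"side low edge",ray(s,[(100,77),(580,138)],h)[:,:2].ravel())
print(t["M"][:3,3],s["M"][:3,3]); print("cabinet",ray(s,[(458,245),(548,262)],0)[:,:2].ravel(),ray(s,[(462,213),(556,237)],150)[:,:2].ravel())
print(R.from_rotvec(ctrl.sense()["tcp_rot"]).as_matrix())
```

```text
300 top [ 565.  613.  553. -466.] side low edge [ 857.  991.  984. -624.]
400 top [ 526.  575.  514. -408.] side low edge [ 773.  917.  892. -593.]
500 top [ 486.  537.  476. -349.] side low edge [ 690.  842.  801. -563.]
600 top [ 447.  499.  438. -290.] side low edge [ 606.  768.  709. -532.]
700 top [ 408.  460.  400. -231.] side low edge [ 523.  693.  617. -502.]
800 top [ 369.  422.  362. -172.] side low edge [ 440.  619.  526. -471.]
[ 128.  188. 1412.] [-426. -154. 1837.]
cabinet [ 678. -333.  688. -637.] [ 711. -313.  694. -616.]
[[ 1.  0. -0.]
 [ 0. -1.  0.]
 [ 0. -0. -1.]]
```

```bash
python3 -m handwheel '[{"x":0,"y":0,"z":60},{"x":0,"y":0,"z":100,"az":0.1},{"x":40,"y":40,"z":100,"az":0.25},{"x":80,"y":80,"z":100,"az":0.4},{"x":120,"y":130,"z":100,"az":0.55},{"x":160,"y":180,"z":100,"az":0.7},{"x":190,"y":235,"z":100,"az":0.85},{"x":210,"y":290,"z":100,"az":1.0},{"x":225,"y":350,"z":100,"az":1.1},{"x":235,"y":410,"z":100,"az":1.19},{"x":242,"y":470,"z":100,"az":1.19},{"x":247,"y":530,"z":100,"az":1.19},{"x":247,"y":550,"z":100,"az":1.19},{"x":247,"y":550,"z":100,"az":1.19}]' 25; python3 -c "
from h import *
print(pose()); c=cam('wrist','w1')"
```

```text
{'t': 0.35, 'p': array([ 193.2, -488.1,  226.5]), 'yawY': -68.4, 'zax': array([-0.,  0., -1.]), 'w': 91.7, 'F': array([-0. ,  0.2,  0.3]), 'q': array([-1.34,  0.34,  1.52,  0.  ,  1.28, -0.15])}$[0]: bad value
```

View pics/w1.png

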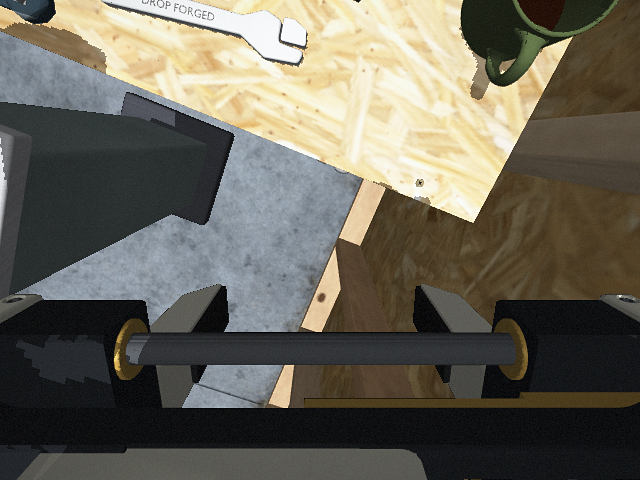

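```bash
python3 -m handwheel '[{"ax":0,"ay":0,"az":0,"x":0,"y":0,"z":60,"grip":0},{"ax":0,"ay":0,"az":0.1,"x":0,"y":0,"z":100,"grip":0},{"ax":0,"ay":0,"az":0.25,"x":40,"y":40,"z":110,"grip":0},{"ax":0,"ay":0,"az":0.4,"x":80,"y":80,"z":110,"grip":0},{"ax":0,"ay":0,"az":0.55,"x":120,"y":130,"z":110,"grip":0},{"ax":0,"ay":0,"az":0.7,"x":160,"y":180,"z":110,"grip":0},{"ax":0,"ay":0,"az":0.85,"x":190,"y":235,"z":110,"grip":0},{"ax":0,"ay":0,"az":1.0,"x":220,"y":290,"z":110,"grip":0},{"ax":0,"ay":0,"az":1.1,"x":245,"y":350,"z":110,"grip":0},{"ax":0,"ay":0,"az":1.19,"x":265,"y":410,"z":110,"grip":0},{"ax":0,"ay":0,"az":1.19,"x":280,"y":470,"z":110,"grip":0},{"ax":0,"ay":0,"az":1.19,"x":290,"y":500,"z":110,"grip":0},{"ax":0,"ay":0,"az":1.19,"x":290,"y":500,"z":110,"grip":0},{"ax":0,"ay":0,"az":1.19,"x":290,"y":500,"z":110,"grip":0}]' 25; python3 -c "
from h import *
print(pose()); c=cam('wrist','w2'); print(c['f'],c['c'])"
```

```text
t: 2.15
eef_pos: [483.0, 11.4, 336.7]
tcp_rot: [2.226, 2.217, -0.001]
force: [0.2, -1.2, 0.1]
grip_width: 92.1
{'t': 2.15, 'p': array([483. ,  11.4, 336.7]), 'yawY': -0.2, 'zax': array([-0., -0., -1.]), 'w': 92.1, 'F': array([ 0.2, -1.2,  0.1]), 'q': array([-0.13,  0.2 ,  1.42, -0.  ,  1.52, -0.13])}
353.0703665187588 (320.4512505057681, 244.45926982862287)
```

View pics/w2.png

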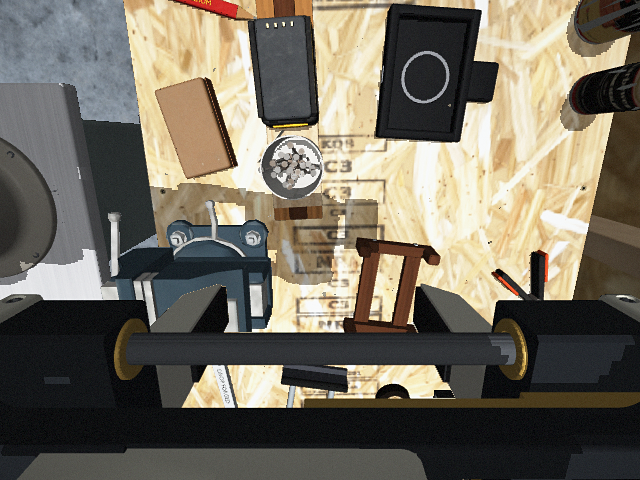

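The wrist view shows the battery at (285,70), the can rim centred near (291,167), and the board and panel end at (298,212). The charger outline has corners near (391,3), (480,9), (461,142) and (376,137), with the hump at (482,82). The rack's near saddle is at (398,250).

Run:
```python
from h import *
np.set_printoptions(suppress=True,precision=1)
c=cam("wrist")
ch=ray(c,[(391,3),(480,9),(461,142),(376,137)],24); print("charger",ch[:,:2].tolist(),np.diff(np.vstack([ch,ch[:1]]),axis=0)[:,:2].round(0).tolist(), ch.mean(0))
g=cv2.cvtColor(c["im"],cv2.COLOR_BGR2GRAY)
# ring centre
m=(g[40:115,390:460]>110).astype(np.uint8); ys,xs=np.nonzero(m); e=cv2.fitEllipse(np.c_[xs+390,ys+40].astype(np.float32)); print("ring",e,ray(c,e[0],12))
# charger dark minarea
m=np.zeros_like(g); m[0:150,370:500]=(g[0:150,370:500]<75)*255
m=cv2.morphologyEx(m,cv2.MORPH_OPEN,np.ones((25,25)));cn=max(cv2.findContours(m,0,1)[0],key=cv2.contourArea); print("charger rect",cv2.minAreaRect(cn))
# can rim
e2=((291,167),);print("can top",ray(c,e2[0],125))
m=np.zeros_like(g); m[0:132,245:325]=(g[0:132,245:325]<70)*255
m=cv2.morphologyEx(m,cv2.MORPH_OPEN,np.ones((9,9)));cn=max(cv2.findContours(m,0,1)[0],key=cv2.contourArea);b=cv2.boxPoints(cv2.minAreaRect(cn)); print("batt",cv2.minAreaRect(cn),b.tolist()); print(ray(c,b,83)[:,:2].tolist(),ray(c,b,101)[:,:2].tolist())
cv2.imwrite("pics/w2c.png",cv2.resize(c["im"][0:240,230:500],(810,720))[:600,:800])
```

```text
charger [[566.6095372191132, 237.67353619074535], [669.9995531951317, 231.20717305672653], [664.3669886406062, 83.29367491671246], [555.3946723444501, 89.87870084402215]] [[103.0, -6.0], [-6.0, -148.0], [-109.0, 7.0], [11.0, 148.0]] [614.1 160.5  24. ]
ring ((425.2547912597656, 76.94613647460938), (46.22572326660156, 50.93313217163086), 174.47047424316406) [[615.7 161.4  12. ]]
charger rect ((439.5, 52.49999237060547), (108.99998474121094, 94.99998474121094), -0.0)
can top [[454.3  60.6 125. ]]
batt ((313.0, 118.0), (8.0, 8.0), 90.0) [[309.0, 114.0], [317.0, 114.0], [317.0, 122.0], [309.0, 122.0]]
[[472.19621695924604, 114.17243190719921], [480.9534263585071, 114.13483732411271], [480.8946121480459, 105.85437185369875], [472.08322482821677, 105.89216168004616]] [[472.7439312920217, 113.07042114573716], [481.1178578433277, 113.03447199080205], [481.0616177951434, 105.11642338667443], [472.6358845658358, 105.15255923952344]]
```

View pics/w2c.png

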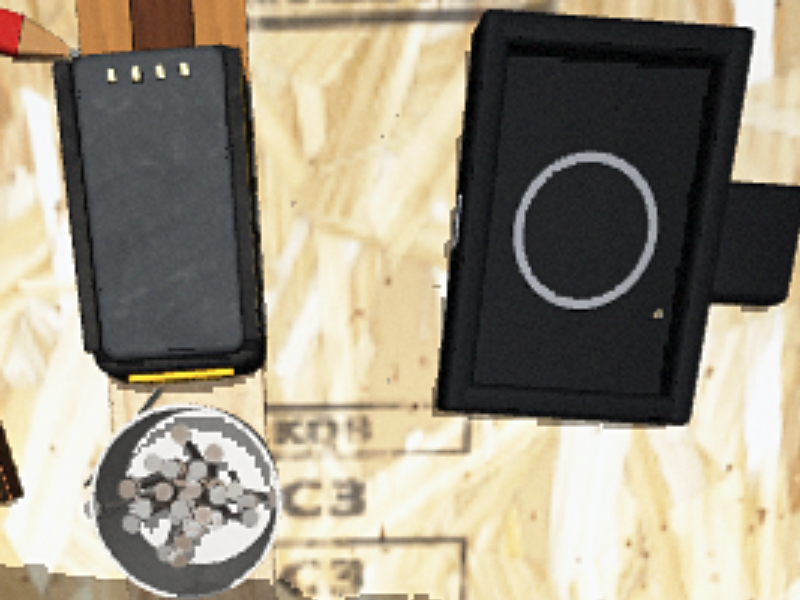

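Run:
```python
from h import *
np.set_printoptions(suppress=True,precision=1)
c=cam("wrist")
f=lambda a:np.array(a,float)/3+[230,0]
print("body83",ray(c,f([(57,62),(240,47),(264,340),(92,355)]),83)[:,:2].tolist())
print("top101",ray(c,f([(71,58),(228,48),(246,345),(101,358)]),101)[:,:2].tolist())
print("can",ray(c,f([(186,502)]),125), ray(c,f([(95,502),(275,502)]),125)[:,0])
print("panel",ray(c,f([(78,0),(243,0)]),18)[:,:2].tolist()); print("board",ray(c,f([(110,392),(265,392)]),37)[:,:2].tolist())
print("panel near end",ray(c,[(274,218),(322,218)],18)[:,:2].tolist(),"board end",ray(c,[(273,206),(323,206)],37)[:,:2].tolist())
```

```text
body83 [[412.28148754751084, 203.89290406282106], [474.65724262369235, 208.05084002992342], [482.15812784677286, 114.63169127543945], [419.14292819805297, 109.78007440730107]]
top101 [[420.07889560698555, 199.97317801160494], [471.2002066381701, 202.56622518137652], [475.97350119263973, 111.89019745861383], [425.1138746069982, 107.85401999780038]]
can [[455.4  60.1 125. ]] [424.3 485.8]
panel [[410.3286941705294, 243.16609105027322], [474.4439869124108, 242.85227041563195]]
board [[418.4347141274941, 97.75832697398964], [482.14243932742767, 97.44764882666553]]
panel near end [[420.18904114900664, -16.451460314428118], [486.33009110906534, -16.773063581990797]] board end [[422.1419493699451, 3.8031282021818242], [487.6343950636416, 3.484542655410962]]
```

```bash
python3 -m handwheel '[{"ax":0,"ay":0,"az":0.04,"x":-10,"y":50,"z":-20,"grip":0},{"ax":0,"ay":0,"az":0.08,"x":-25,"y":100,"z":-50,"grip":0},{"ax":0,"ay":0,"az":0.08,"x":-36,"y":148,"z":-90,"grip":0},{"ax":0,"ay":0,"az":0.08,"x":-36,"y":148,"z":-140,"grip":0},{"ax":0,"ay":0,"az":0.08,"x":-36,"y":148,"z":-190,"grip":0},{"ax":0,"ay":0,"az":0.08,"x":-36,"y":148,"z":-200,"grip":0},{"ax":0,"ay":0,"az":0.08,"x":-36,"y":148,"z":-200,"grip":0}]' 25; python3 -c "
from h import *
print(pose()); c=cam('wrist','w3'); print(c['f'],c['c'])"
```

```text
t: 3.18
eef_pos: [447.9, 159.3, 137.5]
tcp_rot: [2.137, 2.303, 0.001]
force: [1.5, -0.6, -0.1]
grip_width: 91.6
{'t': 3.17, 'p': array([447.9, 159.3, 137.5]), 'yawY': 4.3, 'zax': array([ 0.001,  0.   , -1.   ]), 'w': 91.6, 'F': array([ 1.5, -0.6, -0.1]), 'q': array([ 0.18,  0.35,  1.79, -0.  ,  1.  ,  0.11])}
353.0703665187588 (320.4512505057681, 244.45926982862287)
```

View pics/w3.png

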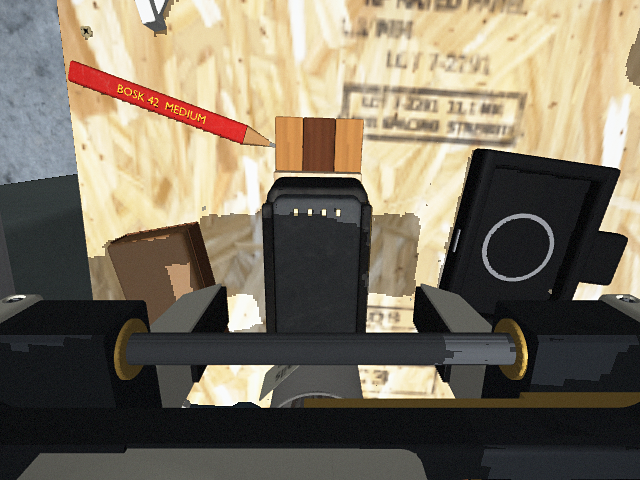

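The battery sits centred between the open fingers, columns 264 to 370, and is parallel to them. I'll descend and grip.

```bash
python3 -m handwheel '[{"ax":0,"ay":0,"az":0,"x":-1,"y":0,"z":-40,"grip":0},{"ax":0,"ay":0,"az":0,"x":-1,"y":0,"z":-70,"grip":0},{"ax":0,"ay":0,"az":0,"x":-1,"y":0,"z":-80,"grip":0},{"ax":0,"ay":0,"az":0,"x":-1,"y":0,"z":-80,"grip":0.3},{"ax":0,"ay":0,"az":0,"x":-1,"y":0,"z":-80,"grip":1},{"ax":0,"ay":0,"az":0,"x":-1,"y":0,"z":-80,"grip":1},{"ax":0,"ay":0,"az":0,"x":-1,"y":0,"z":-80,"grip":1},{"ax":0,"ay":0,"az":0,"x":-1,"y":0,"z":-80,"grip":1},{"ax":0,"ay":0,"az":0,"x":-1,"y":0,"z":-80,"grip":1},{"ax":0,"ay":0,"az":0,"x":-1,"y":0,"z":-70,"grip":1},{"ax":0,"ay":0,"az":0,"x":-1,"y":0,"z":-60,"grip":1}]' 35
```

```text
t: 4.6
eef_pos: [446.1, 159.8, 77.3]
tcp_rot: [-2.135, -2.304, 0.0]
force: [0.6, -0.5, -5.1]
grip_width: 65.5
```

```bash
python3 -m handwheel '[{"ax":0,"ay":0,"az":0,"x":0,"y":0,"z":25,"grip":1},{"ax":0,"ay":0,"az":-0.03,"x":30,"y":0,"z":30,"grip":1},{"ax":0,"ay":0,"az":-0.07,"x":70,"y":0,"z":30,"grip":1},{"ax":0,"ay":0,"az":-0.11,"x":110,"y":1,"z":30,"grip":1},{"ax":0,"ay":0,"az":-0.134,"x":145,"y":1,"z":30,"grip":1},{"ax":0,"ay":0,"az":-0.134,"x":165,"y":1,"z":25,"grip":1},{"ax":0,"ay":0,"az":-0.134,"x":169,"y":1,"z":10,"grip":1},{"ax":0,"ay":0,"az":-0.134,"x":169,"y":1,"z":5,"grip":1},{"ax":0,"ay":0,"az":-0.134,"x":169,"y":1,"z":5,"grip":1}]'; python3 -c "
from h import *
print(pose()); c=cam('wrist','w4')"
```

```text
t: 5.72
eef_pos: [613.8, 160.8, 80.9]
tcp_rot: [-2.284, -2.155, 0.003]
force: [-0.5, 0.1, -4.7]
grip_width: 65.7
{'t': 5.72, 'p': array([613.8, 160.8,  80.9]), 'yawY': -3.3, 'zax': array([-0.003, -0.   , -1.   ]), 'w': 65.7, 'F': array([-0.5,  0.1, -4.7]), 'q': array([0.14, 0.68, 1.38, 0.  , 1.09, 0.19])}
```

View pics/w4.png

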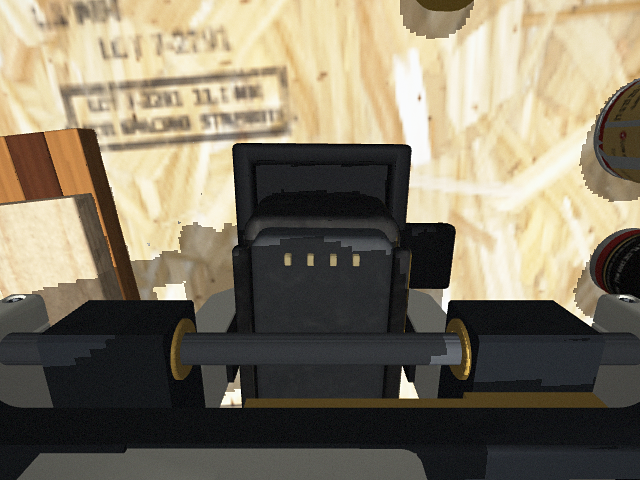

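Run:
```python
from h import *
np.set_printoptions(suppress=True,precision=1)
c=cam("wrist")
print(ray(c,[(233,144),(411,145)],24)[:,:2].tolist(), "pack far end @z~107(46+61)",ray(c,[(248,220),(398,220)],61+46)[:,:2].tolist(),"rail top end",ray(c,[(253,235),(390,235)],61+64)[:,:2].tolist())
```

```text
[[568.6452714668715, 238.4319148430202], [672.8534826961048, 231.91783227662702]] pack far end @z~107(46+61) [[590.7045130704358, 210.40121011367572], [648.0758208723346, 207.1398590492012]] rail top end [[595.8080826386135, 209.0571107209925], [641.6487763172287, 206.45357012357098]]
```

```bash
python3 -m handwheel '[{"ax":0,"ay":0,"az":0,"x":2,"y":0,"z":-15,"grip":1},{"ax":0,"ay":0,"az":0,"x":2,"y":0,"z":-30,"grip":1},{"ax":0,"ay":0,"az":0,"x":2,"y":0,"z":-40,"grip":1},{"ax":0,"ay":0,"az":0,"x":2,"y":0,"z":-45,"grip":1},{"ax":0,"ay":0,"az":0,"x":2,"y":0,"z":-47,"grip":1},{"ax":0,"ay":0,"az":0,"x":2,"y":0,"z":-48,"grip":1},{"ax":0,"ay":0,"az":0,"x":2,"y":0,"z":-48,"grip":1}]'
```

```text
t: 6.7
eef_pos: [617.4, 160.9, 34.1]
tcp_rot: [2.285, 2.156, 0.001]
force: [-0.5, 0.5, -4.9]
grip_width: 65.5
```

Not in contact yet, at z = 34.1 with seating expected near 32. I'll ease down and let go.

```bash
python3 -m handwheel '[{"ax":0,"ay":0,"az":0,"x":-1,"y":0,"z":-1,"grip":1},{"ax":0,"ay":0,"az":0,"x":-1,"y":0,"z":-2,"grip":1},{"ax":0,"ay":0,"az":0,"x":-1,"y":0,"z":-3,"grip":1},{"ax":0,"ay":0,"az":0,"x":-1,"y":0,"z":-3,"grip":1}]'
```

```text
t: 7.2
eef_pos: [616.2, 160.9, 32.5]
tcp_rot: [2.285, 2.156, 0.001]
force: [-4.4, -0.1, 7.5]
grip_width: 65.9
```

```bash
python3 -m handwheel '[{"ax":0,"ay":0,"az":0,"x":0,"y":0,"z":0,"grip":0.13},{"ax":0,"ay":0,"az":0,"x":0,"y":0,"z":0,"grip":0.13},{"ax":0,"ay":0,"az":0,"x":0,"y":0,"z":10,"grip":0.13},{"ax":0,"ay":0,"az":0,"x":0,"y":0,"z":40,"grip":0.1},{"ax":0,"ay":0,"az":0,"x":0,"y":0,"z":90,"grip":0},{"ax":0,"ay":0,"az":0.04,"x":-10,"y":0,"z":130,"grip":0},{"ax":0,"ay":0,"az":0.08,"x":-50,"y":-30,"z":135,"grip":0},{"ax":0,"ay":0,"az":0.1,"x":-100,"y":-60,"z":135,"grip":0},{"ax":0,"ay":0,"az":0.1,"x":-145,"y":-90,"z":135,"grip":0},{"ax":0,"ay":0,"az":0.1,"x":-161,"y":-101,"z":130,"grip":0},{"ax":0,"ay":0,"az":0.1,"x":-161,"y":-101,"z":130,"grip":0},{"ax":0,"ay":0,"az":0.1,"x":-161,"y":-101,"z":130,"grip":0}]'; python3 -c "
from h import *
print(pose()); c=cam('wrist','w5')"
```

```text
t: 8.7
eef_pos: [456.4, 60.1, 161.4]
tcp_rot: [2.173, 2.267, 0.002]
force: [0.7, -0.5, 0.1]
grip_width: 91.6
{'t': 8.7, 'p': array([456.4,  60.1, 161.4]), 'yawY': 2.4, 'zax': array([ 0.002,  0.   , -1.   ]), 'w': 91.6, 'F': array([ 0.7, -0.5,  0.1]), 'q': array([-0.04,  0.29,  1.79,  0.  ,  1.05, -0.08])}
```

View pics/w5.png

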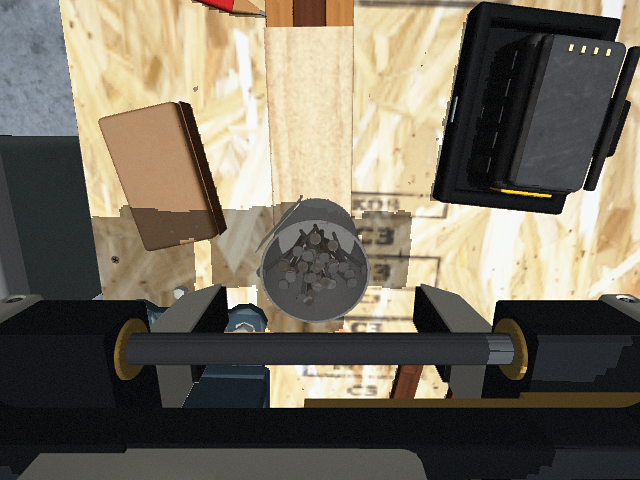

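Run:
```python
from h import *
np.set_printoptions(suppress=True,precision=1)
c=cam("wrist"); print(c["M"].round(2).tolist())
print("can",ray(c,[(316,270),(262,270),(370,270),(316,220),(316,321)],125)[:,:2].tolist())
print("board",ray(c,[(265,27),(353,26),(352,190),(271,190)],37)[:,:2].tolist())
print("batt",ray(c,[(543,33),(612,45),(574,190),(492,190)],76)[:,:2].tolist(),"charger",ray(c,[(478,2),(616,22),(556,214),(433,198)],24)[:,:2].tolist())
print(proj(c,[(456,60,125)]))
```

```text
[[1.0, 0.04, 0.01, 454.15], [0.04, -0.96, -0.29, 138.05], [0.0, 0.29, -0.96, 318.79], [0.0, 0.0, 0.0, 1.0]]
can [[455.0296898860468, 64.04185335204045], [423.4248694555438, 62.704173377754955], [486.6511689537998, 65.38023840628351], [453.8526381740603, 93.99134368807444], [456.34091985724814, 30.67826452166034]]
board [[412.4500191287611, 211.1430666910877], [474.21699276399136, 214.4416362235479], [481.41004074403406, 99.63228059712047], [416.9562551725162, 96.87910781944697]]
batt [[587.3117618045429, 205.13928942208207], [631.1747153067017, 200.51045672441384], [630.0500591960463, 111.4603324842885], [573.717400670598, 109.05405734356539]] charger [[564.3840605707153, 237.12648416013712], [667.7919540892876, 228.90818111042796], [657.5005059601386, 84.93042958632697], [551.0478151159258, 94.0746249147778]]
[[317.4 276.5]]
```

```bash
python3 -m handwheel '[{"ax":0,"ay":0,"az":0,"x":-1,"y":2,"z":-40,"grip":0},{"ax":0,"ay":0,"az":0,"x":-1,"y":2,"z":-75,"grip":0},{"ax":0,"ay":0,"az":0,"x":-1,"y":2,"z":-90,"grip":0},{"ax":0,"ay":0,"az":0,"x":-1,"y":2,"z":-90,"grip":0.2},{"ax":0,"ay":0,"az":0,"x":-1,"y":2,"z":-90,"grip":1},{"ax":0,"ay":0,"az":0,"x":-1,"y":2,"z":-90,"grip":1},{"ax":0,"ay":0,"az":0,"x":-1,"y":2,"z":-90,"grip":1},{"ax":0,"ay":0,"az":0,"x":-1,"y":2,"z":-90,"grip":1},{"ax":0,"ay":0,"az":0,"x":-1,"y":2,"z":-90,"grip":1},{"ax":0,"ay":0,"az":0,"x":-1,"y":2,"z":-80,"grip":1},{"ax":0,"ay":0,"az":0,"x":-1,"y":2,"z":-65,"grip":1}]' 30
```

```text
t: 10.18
eef_pos: [454.0, 61.8, 95.9]
tcp_rot: [-2.174, -2.267, 0.001]
force: [-0.0, 0.8, -3.8]
grip_width: 65.8
```

```bash
python3 -m handwheel '[{"ax":0,"ay":0,"az":0,"x":0,"y":10,"z":25,"grip":1},{"ax":0,"ay":0,"az":0,"x":5,"y":35,"z":35,"grip":1},{"ax":0,"ay":0,"az":0,"x":15,"y":75,"z":40,"grip":1},{"ax":0,"ay":0,"az":0,"x":25,"y":115,"z":40,"grip":1},{"ax":0,"ay":0,"az":0,"x":40,"y":155,"z":40,"grip":1},{"ax":0,"ay":0,"az":0,"x":50,"y":195,"z":40,"grip":1},{"ax":0,"ay":0,"az":0,"x":60,"y":235,"z":40,"grip":1},{"ax":0,"ay":0,"az":0,"x":70,"y":265,"z":40,"grip":1},{"ax":0,"ay":0,"az":0,"x":75,"y":280,"z":40,"grip":1},{"ax":0,"ay":0,"az":0,"x":75,"y":280,"z":40,"grip":1},{"ax":0,"ay":0,"az":0,"x":75,"y":280,"z":40,"grip":1}]'; python3 -c "
from h import *
print(pose()); c=cam('wrist','w6')"
```

```text
t: 11.55
eef_pos: [528.9, 341.0, 135.5]
tcp_rot: [-2.175, -2.267, 0.002]
force: [0.6, 0.2, -4.5]
grip_width: 65.9
{'t': 11.55, 'p': array([528.9, 341. , 135.5]), 'yawY': 2.4, 'zax': array([-0.001, -0.001, -1.   ]), 'w': 65.9, 'F': array([ 0.6,  0.2, -4.5]), 'q': array([ 0.45,  0.61,  1.34, -0.  ,  1.19,  0.41])}
```

View pics/w6.png

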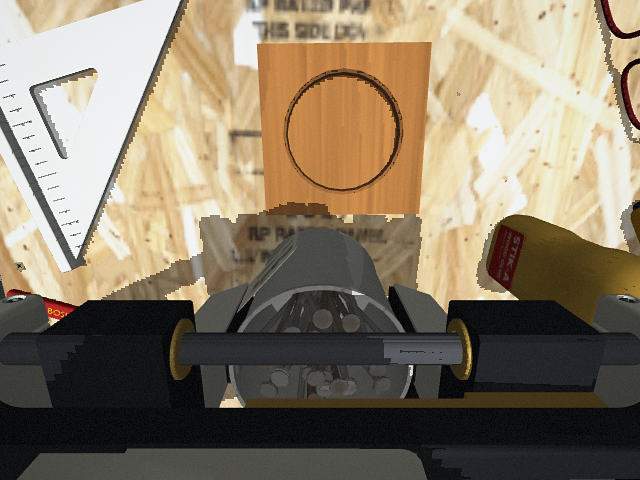

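The holder's recess rim spans columns 284 to 403 and rows 69 to 192. The glue bottle is at the right, (490–640, 215–310).

Run:
```python
from h import *
np.set_printoptions(suppress=True,precision=1)
c=cam("wrist")
print("recess",ray(c,[(343.5,130),(284,130),(403,130),(343.5,69),(343.5,192)],26)[:,:2].tolist())
print("block",ray(c,[(258,43),(432,42),(419,214),(265,214)],26)[:,:2].tolist())
print("bottle base near-left",ray(c,[(487,285)],0),"cap",ray(c,[(498,225)],195),"can rim@z",ray(c,[(229,372),(414,372)],190)[:,:2].tolist())
```

```text
recess [[543.3202645295476, 425.03408883398157], [500.51182906151837, 423.2377820455268], [586.1202192373213, 426.8300397568913], [540.8954391199815, 464.8646625808193], [546.0327692202885, 380.4780487591052]]
block [[482.3119373515328, 478.3546851464689], [599.4684779431516, 483.85656322923717], [605.1686407032745, 366.008281616838], [486.63114656192977, 361.0173613376878]]
bottle base near-left [[681.7 298.8   0. ]] cap [[578.8 397.2 195. ]] can rim@z [[498.97225400115553, 340.82432237264135], [562.3128038028657, 343.51216041077504]]
```

```bash
python3 -m handwheel '[{"ax":0,"ay":0,"az":0,"x":0,"y":20,"z":0,"grip":1},{"ax":0,"ay":0,"az":0,"x":3,"y":50,"z":0,"grip":1},{"ax":0,"ay":0,"az":0,"x":10,"y":72,"z":-10,"grip":1},{"ax":0,"ay":0,"az":0,"x":14,"y":81,"z":-30,"grip":1},{"ax":0,"ay":0,"az":0,"x":14,"y":81,"z":-50,"grip":1},{"ax":0,"ay":0,"az":0,"x":14,"y":81,"z":-68,"grip":1},{"ax":0,"ay":0,"az":0,"x":14,"y":81,"z":-80,"grip":1},{"ax":0,"ay":0,"az":0,"x":14,"y":81,"z":-86,"grip":1},{"ax":0,"ay":0,"az":0,"x":14,"y":81,"z":-88,"grip":1},{"ax":0,"ay":0,"az":0,"x":14,"y":81,"z":-89,"grip":1},{"ax":0,"ay":0,"az":0,"x":14,"y":81,"z":-89,"grip":1}]'
```

```text
t: 13.02
eef_pos: [543.5, 423.0, 47.3]
tcp_rot: [2.174, 2.267, 0.002]
force: [0.3, -0.7, -4.2]
grip_width: 66.1
```

```bash
python3 -m handwheel '[{"ax":0,"ay":0,"az":0,"x":0,"y":0,"z":-1,"grip":1},{"ax":0,"ay":0,"az":0,"x":0,"y":0,"z":-2,"grip":1},{"ax":0,"ay":0,"az":0,"x":0,"y":0,"z":-2.5,"grip":1},{"ax":0,"ay":0,"az":0,"x":0,"y":0,"z":-2.5,"grip":1}]'
```

```text
t: 13.52
eef_pos: [543.4, 423.1, 46.2]
tcp_rot: [2.174, 2.267, 0.003]
force: [-3.9, -2.5, 5.9]
grip_width: 65.9
```

```bash
python3 -m handwheel '[{"ax":0,"ay":0,"az":0,"x":0,"y":0,"z":0,"grip":0.13},{"ax":0,"ay":0,"az":0,"x":0,"y":0,"z":0,"grip":0.1},{"ax":0,"ay":0,"az":0,"x":0,"y":0,"z":10,"grip":0.1},{"ax":0,"ay":0,"az":0,"x":0,"y":0,"z":50,"grip":0.05},{"ax":0,"ay":0,"az":0,"x":0,"y":0,"z":95,"grip":0},{"ax":0,"ay":0,"az":0,"x":-10,"y":-30,"z":105,"grip":0},{"ax":0,"ay":0,"az":0,"x":-30,"y":-85,"z":105,"grip":0},{"ax":0,"ay":0,"az":0,"x":-50,"y":-145,"z":105,"grip":0},{"ax":0,"ay":0,"az":0,"x":-70,"y":-205,"z":100,"grip":0},{"ax":0,"ay":0,"az":0,"x":-85,"y":-265,"z":90,"grip":0},{"ax":0,"ay":0,"az":0.01,"x":-94,"y":-305,"z":75,"grip":0},{"ax":0,"ay":0,"az":0.01,"x":-94,"y":-315,"z":65,"grip":0},{"ax":0,"ay":0,"az":0.01,"x":-94,"y":-315,"z":60,"grip":0},{"ax":0,"ay":0,"az":0.01,"x":-94,"y":-315,"z":60,"grip":0}]'; python3 -c "
from h import *
print(pose()); c=cam('wrist','w7')"
```

```text
t: 15.28
eef_pos: [449.7, 108.8, 104.2]
tcp_rot: [2.162, 2.279, 0.001]
force: [-0.8, 0.1, 0.2]
grip_width: 91.9
{'t': 15.28, 'p': array([449.7, 108.8, 104.2]), 'yawY': 3.0, 'zax': array([ 0.,  0., -1.]), 'w': 91.9, 'F': array([-0.8,  0.1,  0.2]), 'q': array([0.07, 0.38, 1.86, 0.  , 0.9 , 0.02])}
```

View pics/w7.png

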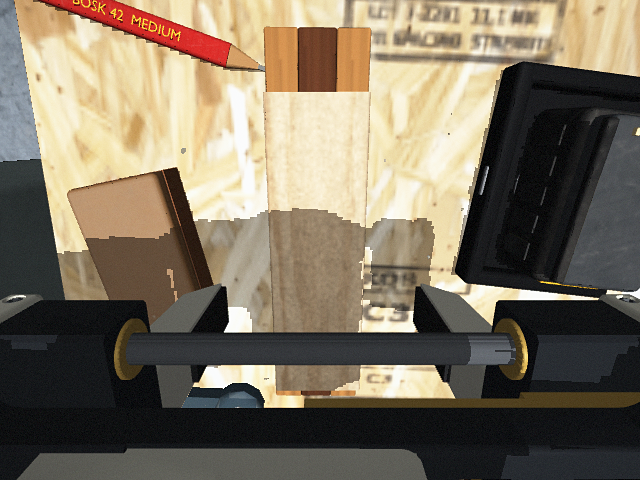

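The board lies between the fingers, far end at row 92 (columns 265–370) and near end at about row 390. The panel's far end is at row 27.

Run:
```python
from h import *
np.set_printoptions(suppress=True,precision=1)
c=cam("wrist")
print("board",ray(c,[(265,92),(370,92),(366,290),(271,290),(361,391),(274,391)],37)[:,:2].tolist())
print("panel",ray(c,[(264,27),(370,27),(370,90),(265,90)],18)[:,:2].tolist(),ray(c,[(360,397)],18))
```

```text
board [[412.88822422612225, 210.98313688750267], [474.6365075466109, 214.32230033325348], [483.8201824529416, 87.93002680529455], [418.14312434865036, 84.40076758055466], [487.6212107587491, 4.561913128679123], [421.5581727226833, 1.026726397477347]]
panel [[409.0997590639508, 249.60733709812968], [473.5405469289856, 253.09794378643636], [476.87896229115125, 217.82847015799683], [410.01705826977445, 214.2125820099202]] [[490.8 -16.8  18. ]]
```

```bash
python3 -m handwheel '[{"ax":0,"ay":0,"az":0,"x":-0.5,"y":-1,"z":-40,"grip":0},{"ax":0,"ay":0,"az":0,"x":-0.5,"y":-1,"z":-70,"grip":0},{"ax":0,"ay":0,"az":0,"x":-0.5,"y":-1,"z":-80,"grip":0},{"ax":0,"ay":0,"az":0,"x":-0.5,"y":-1,"z":-83,"grip":0.15},{"ax":0,"ay":0,"az":0,"x":-0.5,"y":-1,"z":-83,"grip":1},{"ax":0,"ay":0,"az":0,"x":-0.5,"y":-1,"z":-83,"grip":1},{"ax":0,"ay":0,"az":0,"x":-0.5,"y":-1,"z":-83,"grip":1},{"ax":0,"ay":0,"az":0,"x":-0.5,"y":-1,"z":-83,"grip":1},{"ax":0,"ay":0,"az":0,"x":-0.5,"y":-1,"z":-83,"grip":1}]' 25
```

```text
t: 16.5
eef_pos: [449.0, 106.9, 22.0]
tcp_rot: [2.162, 2.278, 0.002]
force: [-1.4, 0.4, 6.2]
grip_width: 63.8
```

```bash
python3 -m handwheel '[{"ax":0,"ay":0,"az":0,"x":0,"y":0,"z":5,"grip":1},{"ax":0,"ay":0,"az":0,"x":0,"y":0,"z":15,"grip":1},{"ax":0,"ay":0,"az":0,"x":0,"y":0,"z":40,"grip":1},{"ax":0,"ay":0,"az":0,"x":0,"y":0,"z":75,"grip":1},{"ax":0,"ay":0,"az":0,"x":0,"y":-20,"z":105,"grip":1},{"ax":0,"ay":0,"az":0,"x":0,"y":-55,"z":125,"grip":1},{"ax":0,"ay":0,"az":-0.03,"x":0,"y":-95,"z":130,"grip":1},{"ax":0,"ay":0,"az":-0.06,"x":0,"y":-135,"z":130,"grip":1},{"ax":0,"ay":0,"az":-0.09,"x":0,"y":-175,"z":130,"grip":1},{"ax":0,"ay":0,"az":-0.12,"x":0,"y":-215,"z":130,"grip":1},{"ax":0,"ay":0,"az":-0.14,"x":0,"y":-245,"z":130,"grip":1},{"ax":0,"ay":0,"az":-0.14,"x":0,"y":-255,"z":130,"grip":1},{"ax":0,"ay":0,"az":-0.14,"x":0,"y":-255,"z":130,"grip":1},{"ax":0,"ay":0,"az":-0.14,"x":0,"y":-255,"z":130,"grip":1}]'; python3 -c "
from h import *
print(pose()); c=cam('wrist','w8')"
```

```text
t: 18.25
eef_pos: [448.6, -147.2, 151.3]
tcp_rot: [-2.316, -2.123, -0.0]
force: [0.3, 1.0, -1.4]
grip_width: 63.9
{'t': 18.25, 'p': array([ 448.6, -147.2,  151.3]), 'yawY': -5.0, 'zax': array([-0.,  0., -1.]), 'w': 63.9, 'F': array([ 0.3,  1. , -1.4]), 'q': array([-0.48,  0.33,  1.78,  0.  ,  1.04, -0.39])}
```

View pics/w8.png

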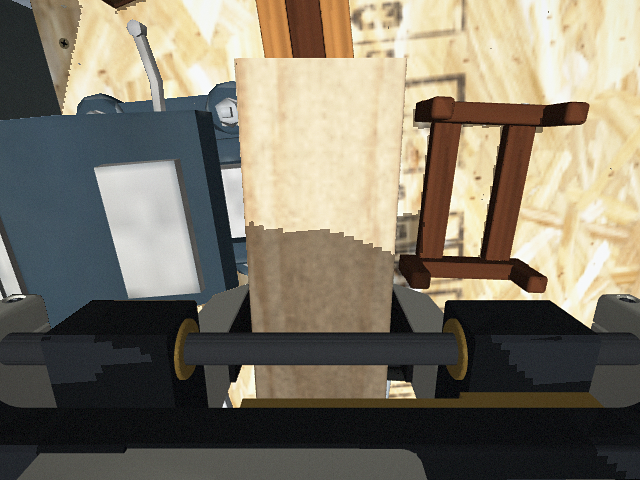

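Run:
```python
from h import *
c=cam("wrist"); cv2.imwrite("pics/w8c.png",cv2.resize(c["im"][85:305,390:600],None,fx=2.7,fy=2.7,interpolation=cv2.INTER_CUBIC))
```

```text
(no output)
```

View pics/w8c.png

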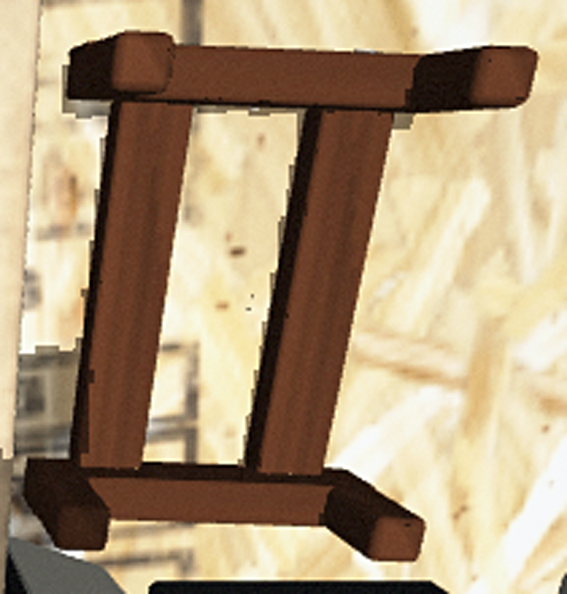

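The rack's four arm tops in the crop are at (142,63), (503,76), (82,527) and (398,536).

Run:
```python
from h import *
np.set_printoptions(suppress=True,precision=1)
c=cam("wrist"); f=lambda a:np.array(a,float)/2.7+[390,85]
P=ray(c,f([(142,63),(503,76),(82,527),(398,536)]),48)[:,:2]; print(P.tolist(),"c",P.mean(0))
a,b=P[:2].mean(0),P[2:].mean(0); print(a,b,"sep",np.linalg.norm(a-b),"yaw",np.degrees(np.arctan2(-(a-b)[0],(a-b)[1])),np.linalg.norm(P[0]-P[1]),np.linalg.norm(P[2]-P[3]))
S=ray(c,f([(170,74),(415,82),(95,498),(328,505)]),20)[:,:2];print("seat",S.tolist(),S.mean(0))
zt=151.3-3+19
B=ray(c,[(236,58),(406,58),(252,390),(388,390)],zt)[:,:2]; print("board top",B.tolist())
```

```text
[[542.5657022494137, -57.09468846736843], [635.043007843013, -68.20899314825591], [526.6585919377676, -184.18441071973942], [619.711964758306, -195.0778566283231]] c [ 581.  -126.1]
[588.8 -62.7] [ 573.2 -189.6] sep 127.93629810850621 yaw -7.012437324419676 93.14279262718912 93.68883261649356
seat [[559.7467520098512, -59.38344706525204], [629.378176091612, -67.53779467037049], [538.393656424048, -186.7125501349514], [613.6176399143679, -195.62356395943294]] [ 585.3 -127.3]
board top [[428.7200473526161, -39.27264679791831], [489.9345039265773, -44.55379350182834], [414.2291279938055, -181.60911006783778], [479.01941172902286, -187.18627156322003]]
```

```bash
python3 -m handwheel '[{"ax":0,"ay":0,"az":-0.01,"x":30,"y":5,"z":0,"grip":1},{"ax":0,"ay":0,"az":-0.02,"x":70,"y":11,"z":-10,"grip":1},{"ax":0,"ay":0,"az":-0.035,"x":105,"y":17,"z":-30,"grip":1},{"ax":0,"ay":0,"az":-0.035,"x":125,"y":21,"z":-55,"grip":1},{"ax":0,"ay":0,"az":-0.035,"x":132,"y":21,"z":-80,"grip":1},{"ax":0,"ay":0,"az":-0.035,"x":132,"y":21,"z":-88,"grip":1},{"ax":0,"ay":0,"az":-0.035,"x":132,"y":21,"z":-88,"grip":1},{"ax":0,"ay":0,"az":-0.035,"x":132,"y":21,"z":-88,"grip":1}]'; python3 -c "
from h import *
print(pose()); c=cam('wrist','w9')"
```

```text
t: 19.4
eef_pos: [581.0, -127.4, 64.5]
tcp_rot: [2.353, 2.08, 0.001]
force: [0.9, -0.1, -0.9]
grip_width: 63.7
{'t': 19.4, 'p': array([ 581. , -127.4,   64.5]), 'yawY': -7.1, 'zax': array([ 0.002, -0.001, -1.   ]), 'w': 63.7, 'F': array([ 0.9, -0.1, -0.9]), 'q': array([-0.34,  0.63,  1.53, -0.  ,  0.98, -0.22])}
```

View pics/w9.png

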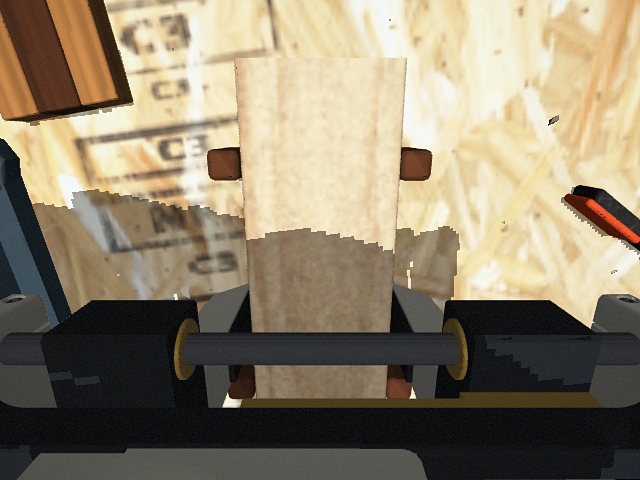

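The board is symmetric between the arm pairs. The far arms span columns 207–432 around a board spanning about 242–400, and the near arms span 229–412.

```bash
python3 -m handwheel '[{"ax":0,"ay":0,"az":0,"x":0,"y":1,"z":-15,"grip":1},{"ax":0,"ay":0,"az":0,"x":0,"y":1,"z":-27,"grip":1},{"ax":0,"ay":0,"az":0,"x":0,"y":1,"z":-35,"grip":1},{"ax":0,"ay":0,"az":0,"x":0,"y":1,"z":-38,"grip":1},{"ax":0,"ay":0,"az":0,"x":0,"y":1,"z":-39.5,"grip":1},{"ax":0,"ay":0,"az":0,"x":0,"y":1,"z":-40.5,"grip":1},{"ax":0,"ay":0,"az":0,"x":0,"y":1,"z":-40.5,"grip":1}]'
```

```text
t: 20.32
eef_pos: [580.3, -126.1, 24.0]
tcp_rot: [-2.354, -2.081, 0.0]
force: [-5.5, 0.7, 8.4]
grip_width: 64.0
```

```bash
python3 -m handwheel '[{"ax":0,"ay":0,"az":0,"x":0,"y":0,"z":0,"grip":0.15},{"ax":0,"ay":0,"az":0,"x":0,"y":0,"z":0,"grip":0.1},{"ax":0,"ay":0,"az":0,"x":0,"y":0,"z":10,"grip":0.1},{"ax":0,"ay":0,"az":0,"x":0,"y":0,"z":50,"grip":0.05},{"ax":0,"ay":0,"az":0,"x":0,"y":0,"z":100,"grip":0},{"ax":0,"ay":0,"az":0.05,"x":-20,"y":30,"z":110,"grip":0},{"ax":0,"ay":0,"az":0.1,"x":-50,"y":80,"z":110,"grip":0},{"ax":0,"ay":0,"az":0.14,"x":-80,"y":130,"z":105,"grip":0},{"ax":0,"ay":0,"az":0.17,"x":-105,"y":185,"z":95,"grip":0},{"ax":0,"ay":0,"az":0.17,"x":-125,"y":225,"z":85,"grip":0},{"ax":0,"ay":0,"az":0.17,"x":-132,"y":243,"z":80,"grip":0},{"ax":0,"ay":0,"az":0.17,"x":-132,"y":243,"z":80,"grip":0},{"ax":0,"ay":0,"az":0.17,"x":-132,"y":243,"z":80,"grip":0}]'
python3 - <<'E'
from h import *
np.set_printoptions(suppress=True,precision=1)
print(pose()); c=cam('wrist','w10')
hsv=cv2.cvtColor(c["im"],cv2.COLOR_BGR2HSV)
for r in (70,120,170,200,230,260,290): print(r,c["im"][r,255:385:10].mean(1).round().astype(int).tolist())
print([c["im"][r,318].tolist() for r in range(0,100,8)])
E
```

```text
t: 21.95
eef_pos: [449.5, 116.4, 103.3]
tcp_rot: [2.168, 2.272, 0.001]
force: [-0.1, -0.1, 0.5]
grip_width: 91.7
{'t': 21.95, 'p': array([449.5, 116.4, 103.3]), 'yawY': 2.7, 'zax': array([ 0., -0., -1.]), 'w': 91.7, 'F': array([-0.1, -0.1,  0.5]), 'q': array([ 0.1,  0.4,  1.9, -0. ,  0.9,  0. ])}
70 [205, 146, 139, 146, 126, 74, 75, 73, 105, 139, 150, 145, 134]
120 [226, 137, 146, 152, 156, 69, 75, 76, 120, 146, 150, 124, 226]
170 [202, 225, 153, 135, 153, 65, 79, 78, 141, 150, 149, 217, 211]
200 [231, 246, 155, 139, 154, 67, 77, 77, 144, 144, 153, 221, 243]
230 [170, 152, 73, 71, 80, 30, 36, 40, 75, 75, 76, 121, 122]
260 [163, 166, 74, 75, 73, 32, 40, 33, 75, 75, 72, 221, 145]
290 [165, 145, 76, 79, 78, 30, 38, 38, 79, 77, 77, 59, 94]
[[178, 223, 238], [192, 230, 243], [185, 229, 241], [205, 237, 246], [196, 231, 243], [146, 185, 205], [37, 60, 109], [39, 62, 110], [40, 63, 107], [42, 63, 110], [40, 64, 110], [45, 68, 115], [42, 70, 114]]
```

Run:
```python
from h import *
np.set_printoptions(suppress=True,precision=1)
c=cam('wrist'); g=c["im"].mean(2)
for r in (60,100,150,190,200):
    n=np.where(g[r,285:350]<105)[0]+285; e=np.where(g[r,250:385]<185)[0]+250
    print(r,"stripe",ray(c,[(n.min(),r),(n.max(),r)],18)[:,:2].mean(0),"edges",e.min(),e.max(),ray(c,[(e.min(),r),(e.max(),r)],18)[:,:2].mean(0))
k=np.where(g[0:100,318]<110)[0][0]; print("far end",k,ray(c,[(318,k)],18))
```

```text
60 stripe [442.1 240.2] edges 262 368 [441.8 240.2]
100 stripe [443.4 217.2] edges 264 366 [442.8 217.2]
150 stripe [444.1 186.3] edges 251 365 [439.4 186.1]
190 stripe [445.5 159.8] edges 268 363 [445.6 159.8]
200 stripe [445.8 152.9] edges 268 363 [445.8 152.9]
far end 40 [[443.2 251.3  18. ]]
```

```bash
python3 -m handwheel '[{"ax":0,"ay":0,"az":0,"x":-2,"y":0,"z":-45,"grip":0},{"ax":0,"ay":0,"az":0,"x":-2,"y":0,"z":-80,"grip":0},{"ax":0,"ay":0,"az":0,"x":-2,"y":0,"z":-94,"grip":0},{"ax":0,"ay":0,"az":0,"x":-2,"y":0,"z":-99,"grip":0.15},{"ax":0,"ay":0,"az":0,"x":-2,"y":0,"z":-99,"grip":1},{"ax":0,"ay":0,"az":0,"x":-2,"y":0,"z":-99,"grip":1},{"ax":0,"ay":0,"az":0,"x":-2,"y":0,"z":-99,"grip":1},{"ax":0,"ay":0,"az":0,"x":-2,"y":0,"z":-99,"grip":1},{"ax":0,"ay":0,"az":0,"x":-2,"y":0,"z":-99,"grip":1},{"ax":0,"ay":0,"az":0,"x":-2,"y":0,"z":-95,"grip":1},{"ax":0,"ay":0,"az":0,"x":-2,"y":0,"z":-85,"grip":1},{"ax":0,"ay":0,"az":0,"x":-2,"y":0,"z":-65,"grip":1}]' 35
```

```text
t: 23.55
eef_pos: [446.1, 116.8, 38.0]
tcp_rot: [-2.168, -2.272, 0.002]
force: [-0.9, -0.1, -2.7]
grip_width: 65.4
```

```bash
python3 -m handwheel '[{"ax":0,"ay":0,"az":0,"x":0,"y":0,"z":40,"grip":1},{"ax":0,"ay":0,"az":0,"x":5,"y":0,"z":85,"grip":1},{"ax":0,"ay":0,"az":0,"x":10,"y":-10,"z":125,"grip":1},{"ax":0,"ay":0,"az":0,"x":15,"y":-40,"z":140,"grip":1},{"ax":0,"ay":0,"az":-0.01,"x":15,"y":-80,"z":140,"grip":1},{"ax":0,"ay":0,"az":-0.02,"x":15,"y":-120,"z":140,"grip":1},{"ax":0,"ay":0,"az":-0.04,"x":15,"y":-165,"z":140,"grip":1},{"ax":0,"ay":0,"az":-0.05,"x":15,"y":-210,"z":140,"grip":1},{"ax":0,"ay":0,"az":-0.07,"x":10,"y":-255,"z":140,"grip":1},{"ax":0,"ay":0,"az":-0.08,"x":0,"y":-300,"z":140,"grip":1},{"ax":0,"ay":0,"az":-0.09,"x":-20,"y":-345,"z":140,"grip":1},{"ax":0,"ay":0,"az":-0.105,"x":-40,"y":-385,"z":140,"grip":1},{"ax":0,"ay":0,"az":-0.105,"x":-60,"y":-420,"z":140,"grip":1},{"ax":0,"ay":0,"az":-0.105,"x":-66,"y":-445,"z":140,"grip":1},{"ax":0,"ay":0,"az":-0.105,"x":-66,"y":-445,"z":140,"grip":1},{"ax":0,"ay":0,"az":-0.105,"x":-66,"y":-445,"z":140,"grip":1}]'; python3 -c "
from h import *
print(pose()); c=cam('wrist','w11')"
```

```text
t: 25.55
eef_pos: [380.7, -327.3, 177.8]
tcp_rot: [-2.284, -2.156, -0.001]
force: [0.4, -1.0, -2.9]
grip_width: 65.6
{'t': 25.55, 'p': array([ 380.7, -327.3,  177.8]), 'yawY': -3.3, 'zax': array([-0.   ,  0.001, -1.   ]), 'w': 65.6, 'F': array([ 0.4, -1. , -2.9]), 'q': array([-0.86,  0.35,  1.66,  0.  ,  1.13, -0.81])}
```

View pics/w11.png

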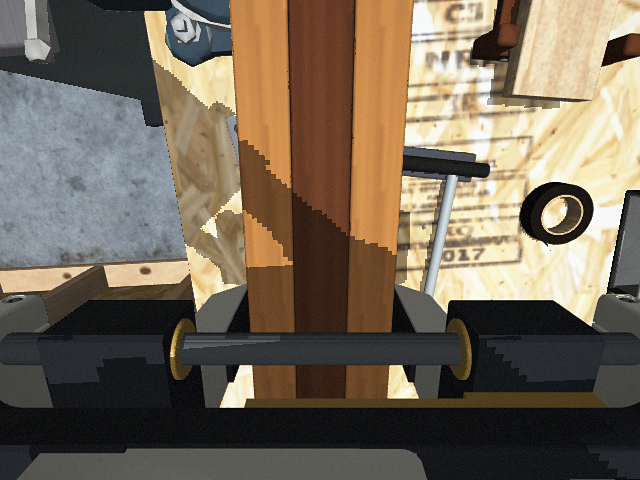

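The far rib's right end is at (489,170), with its left part hidden by the panel. The rod runs from (450,175) to (430,295), and the tape roll at (557,212) is well clear. I'll combine this with the saved first top view.

Run:
```python
from h import *
np.set_printoptions(suppress=True,precision=1)
c=cam('wrist'); t=cam('top','top1')
print("rib right end",ray(c,[(489,163),(489,177)],40)[:,:2].tolist(),"lower edge",ray(c,[(410,172),(480,177)],40)[:,:2].tolist())
print("rod",ray(c,[(449,180),(431,290)],15)[:,:2].tolist())
f=lambda a:np.array(a,float)/2+180
print("top0 ribL",ray(t,f([(606,127),(606,208)]),40)[:,:2].tolist(),"ribR far end",ray(t,f([(737,135)]),40)[:,:2].tolist(),"rods",ray(t,f([(620,148),(720,153),(620,190)]),15)[:,:2].tolist())
im=cv2.resize(c["im"][130:310,395:515],None,fx=3.3,fy=3.3,interpolation=cv2.INTER_CUBIC); im2=cv2.resize(t["im"][220:300,450:580],None,fx=3,fy=3,interpolation=cv2.INTER_CUBIC)
o=np.zeros((im.shape[0],800,3),np.uint8); o[:,:im.shape[1]]=im; o[:im2.shape[0],im.shape[1]+10:im.shape[1]+10+im2.shape[1]]=im2[:, :800-im.shape[1]-10]; cv2.imwrite("pics/comb.png",o); print(im.shape)
```

```text
rib right end [[522.9446527847714, -276.4254908824136], [523.854019140964, -287.78923693816307]] lower edge [[458.63044775411623, -280.02385349558904], [516.4314051436279, -287.36863129388723]]
rod [[499.81123352030517, -291.6821709970647], [487.2477427879366, -398.4746200932469]]
top0 ribL [[519.6406984030374, -276.1425557296684], [413.15531871037876, -256.92703500238576]] ribR far end [[493.7419346680284, -443.93051022741554]] rods [[496.5399083446182, -297.8270560400831], [478.0387454660604, -427.8225735932399], [440.384811354907, -287.4735370746074]]
(594, 396, 3)
```

View pics/comb.png

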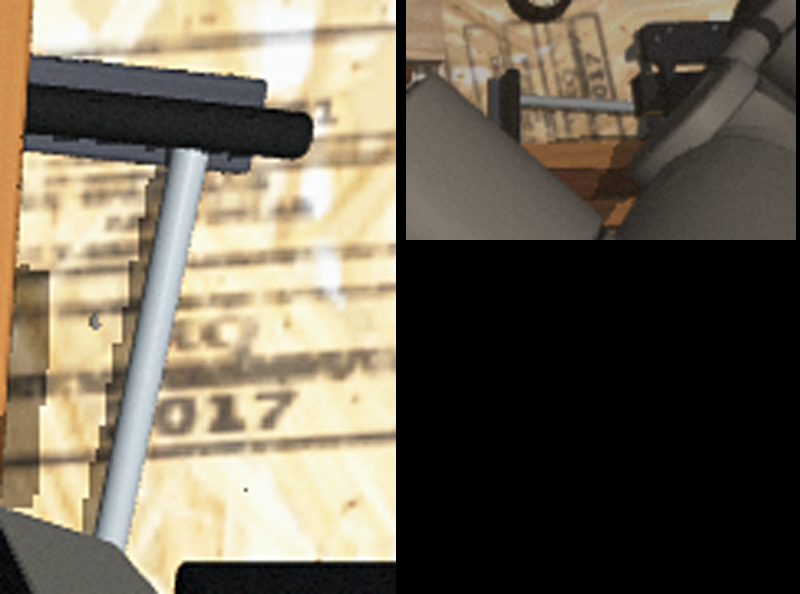

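```bash
python3 -m handwheel '[{"ax":0,"ay":0,"az":-0.02,"x":20,"y":-8,"z":0,"grip":1},{"ax":0,"ay":0,"az":-0.05,"x":50,"y":-20,"z":-10,"grip":1},{"ax":0,"ay":0,"az":-0.065,"x":72,"y":-28,"z":-30,"grip":1},{"ax":0,"ay":0,"az":-0.065,"x":80,"y":-31,"z":-60,"grip":1},{"ax":0,"ay":0,"az":-0.065,"x":80,"y":-31,"z":-90,"grip":1},{"ax":0,"ay":0,"az":-0.065,"x":80,"y":-31,"z":-112,"grip":1},{"ax":0,"ay":0,"az":-0.065,"x":80,"y":-31,"z":-118,"grip":1},{"ax":0,"ay":0,"az":-0.065,"x":80,"y":-31,"z":-118,"grip":1}]'; python3 -c "
from h import *
print(pose()); c=cam('wrist','w12')"
```

```text
t: 26.7
eef_pos: [461.0, -358.9, 60.0]
tcp_rot: [2.353, 2.081, 0.0]
force: [0.7, -0.4, -2.1]
grip_width: 65.3
{'t': 26.7, 'p': array([ 461. , -358.9,   60. ]), 'yawY': -7.0, 'zax': array([ 0., -0., -1.]), 'w': 65.3, 'F': array([ 0.7, -0.4, -2.1]), 'q': array([-0.79,  0.62,  1.56,  0.  ,  0.96, -0.67])}
```

View pics/w12.png

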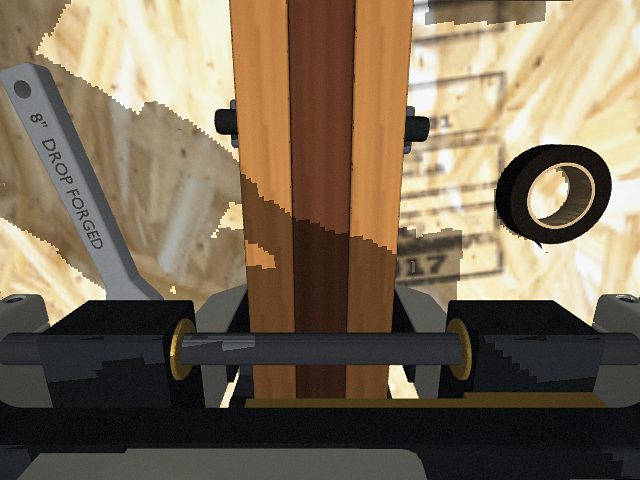

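The rib ends at columns 215 and 430 are symmetric about the panel, columns 238–407 at that row. Lowering.

```bash
python3 -c "
from h import *
print(ray(cam('wrist'),[(216,122),(429,128)],40)[:,:2])"; python3 -m handwheel '[{"ax":0,"ay":0,"az":0,"x":0,"y":0,"z":-8,"grip":1},{"ax":0,"ay":0,"az":0,"x":0,"y":0,"z":-12,"grip":1},{"ax":0,"ay":0,"az":0,"x":0,"y":0,"z":-14,"grip":1},{"ax":0,"ay":0,"az":0,"x":0,"y":0,"z":-15.5,"grip":1},{"ax":0,"ay":0,"az":0,"x":0,"y":0,"z":-16.5,"grip":1},{"ax":0,"ay":0,"az":0,"x":0,"y":0,"z":-16.5,"grip":1}]'
```

```text
[[ 423.5726071  -268.53156352]
 [ 524.33635253 -283.61966181]]
t: 27.55
eef_pos: [460.6, -359.2, 44.6]
tcp_rot: [2.353, 2.08, -0.0]
force: [-2.8, 2.1, 8.5]
grip_width: 65.5
```

```bash
python3 -m handwheel '[{"ax":0,"ay":0,"az":0,"x":0,"y":0,"z":0,"grip":0.15},{"ax":0,"ay":0,"az":0,"x":0,"y":0,"z":0,"grip":0.1},{"ax":0,"ay":0,"az":0,"x":0,"y":0,"z":10,"grip":0.1},{"ax":0,"ay":0,"az":0,"x":0,"y":0,"z":50,"grip":0.05},{"ax":0,"ay":0,"az":0,"x":0,"y":0,"z":105,"grip":0},{"ax":0,"ay":0,"az":0,"x":0,"y":0,"z":165,"grip":0},{"ax":0,"ay":0,"az":0,"x":0,"y":30,"z":220,"grip":0},{"ax":0,"ay":0,"az":0,"x":-5,"y":70,"z":270,"grip":0},{"ax":0,"ay":0,"az":0,"x":-10,"y":120,"z":300,"grip":0},{"ax":0,"ay":0,"az":0,"x":-10,"y":120,"z":300,"grip":0},{"ax":0,"ay":0,"az":0,"x":-10,"y":120,"z":300,"grip":0}]'
python3 - <<'E'
from h import *
np.set_printoptions(suppress=True,precision=1)
print(pose()); c=cam('wrist','w13'); t=cam('top','top2'); s=cam('side','side2')
a=cv2.resize(t["im"][180:380,100:620],(800,308)); b=cv2.resize(s["im"][150:350,150:500],(500,286)); o=np.zeros((600,800,3),np.uint8); o[:308]=a; o[310:596,:500]=b; w=cv2.resize(c["im"][:400],(300,188)); o[310:498,500:]=w; cv2.imwrite("pics/fin.png",o)
E
```

```text
t: 28.92
eef_pos: [450.6, -239.2, 343.4]
tcp_rot: [2.353, 2.081, -0.0]
force: [-0.2, 0.2, 0.1]
grip_width: 91.3
{'t': 28.93, 'p': array([ 450.6, -239.2,  343.4]), 'yawY': -7.0, 'zax': array([ 0., -0., -1.]), 'w': 91.3, 'F': array([-0.2,  0.2,  0.1]), 'q': array([-0.6,  0.2,  1.3, -0. ,  1.6, -0.5])}
```

View pics/fin.png

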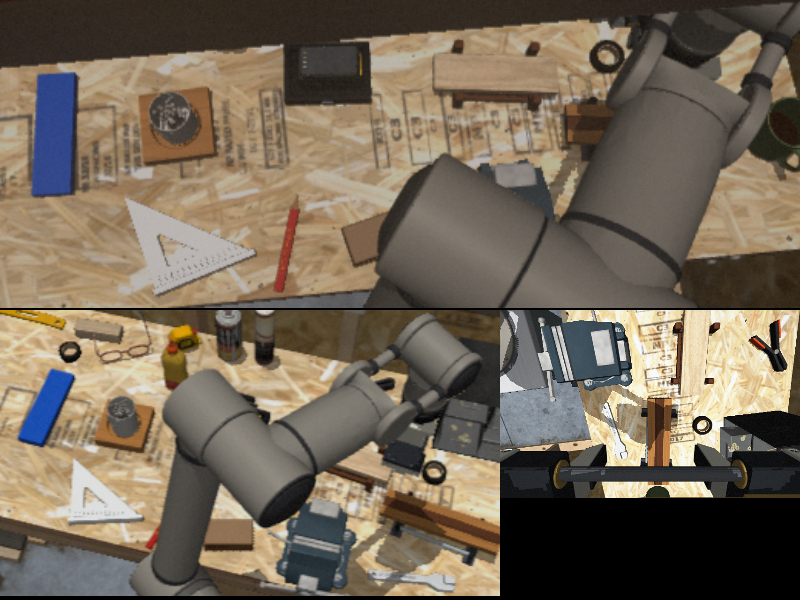

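Every part is in its place, and the bottle and tape look undisturbed. I'll do a quick numeric check and then hand in.

Run:
```python
from h import *
np.set_printoptions(suppress=True,precision=0)
t=cam("top"); w=cam("wrist"); f=lambda u,v:(u*.65+100,v*200/308+180)
print("can rim",ray(t,f(175,119),100),"battery top",ray(t,f(332,63),76),"board top",ray(t,f(495,76),39),"tape",ray(t,f(607,56),19))
print("now",pose()); ctrl.hand_in()
```

```text
can rim [[526. 410. 100.]] battery top [[607. 152.  76.]] board top [[ 573. -123.   39.]] tape [[ 598. -328.   19.]]
now {'t': 29.18, 'p': array([ 450., -240.,  342.]), 'yawY': -7.1, 'zax': array([-0.,  0., -1.]), 'w': 91.8, 'F': array([-0., -0.,  0.]), 'q': array([-1.,  0.,  1., -0.,  2., -1.])}
the job is handed in; nothing more can be done
```

I took the stack apart and handed the job in at about 29 s of the 123 s allowed. All four parts look seated in their places, but one last reading of the nail can disagreed with the rest.

| Part | Put in | Check when setting it down |
|---|---|---|
| Battery pack | charger pocket | Contact felt at the expected height (tool tip at z = 32.5 mm); later wrist view shows it in the pocket |
| Nail can | recess of the timber holder | Contact at the expected height (46.2 mm); tool over the measured recess centre to about 1 mm |
| Pressing board | both saddles of the rack | Symmetric between all four arms in the wrist view; contact at the expected height (24.0 mm) |
| Striped panel | both ribs of the stand | Symmetric on the far rib (the near rib was hidden); contact at the expected height (44.6 mm) |

- **Tape and glue bottle:** the tape roll reads within about 2 mm of its first position. The bottle looks unmoved in the side view, but I did not re-measure it.
- **Release:** the arm ended clear, with no force on the tool.
- **Last top-camera check:** I read this coarsely from a shrunken composite picture.
  - The battery and board came out about 8–12 mm from the wrist-camera values, mainly short in x. The first top view had a similar x error at the rack and a smaller one at the charger.
  - The can's rim came out about 17 mm short in x and 12 mm short in y, which is more than that error explains. I put it down to the rough reading, since the can looks upright in its recess in both final views, but I did not measure it again.
- **Pictures:** I viewed 18, four over the budget of 14.

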